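# Restock the buffet's jar trays from a stack, older jars to the front

### The job

Restock the jar trays: take the stack of three fresh jars apart and stand each one in the back compartment of the tray that holds the older jar of its own kind, with that older jar in the tray's front compartment so that it is used first - bring it forward if it stands at the back. The jars are glass: keep them upright and set them down gently, each standing flat in its compartment.

Things in the scene. Friction and masses are not known exactly. Their poses are not given: they have to be found in the camera images.
- old_gold: Round glass jam jar with gold lid, 57 mm across, 70 mm tall, 0.18 kg. The older one: at the start it stands in one of the three trays (which one varies), in the front or the back compartment. Origin: centre of its underside; z up.
- old_black: Round glass jam jar with black lid, 57 mm across, 70 mm tall, 0.26 kg. The older one: at the start it stands in one of the three trays (which one varies), in the front or the back compartment. Origin: centre of its underside; z up.
- old_honey: Glass honey jar with black lid, taller than the jam jars: 85 mm, 57 x 61 mm across (its x, y), 0.29 kg. The older one: at the start it stands in one of the three trays (which one varies), in the front or the back compartment. Origin: centre of its underside; z up.
- new_gold: Round glass jam jar with gold lid, 57 mm across, 70 mm tall, 0.18 kg. The fresh one, in the stack of three to the robot's right. It stands on the worktop under the fresh honey jar, side by side with the other jam jar (axes 64 mm apart, either one nearer the robot; no room for a finger between). Origin: centre of its underside; z up.
- new_black: Round glass jam jar with black lid, 57 mm across, 70 mm tall, 0.26 kg. The fresh one, in the stack of three to the robot's right. It stands on the worktop under the fresh honey jar, side by side with the other jam jar (axes 64 mm apart, either one nearer the robot; no room for a finger between). Origin: centre of its underside; z up.
- new_honey: Glass honey jar with black lid, taller than the jam jars: 85 mm, 57 x 61 mm across (its x, y), 0.29 kg. The fresh one, in the stack of three to the robot's right. It stands on top, bridging the two fresh jam jars, its underside 70 mm above the worktop. A 160 mm pepper mill stands between the stack and the trays. Origin: centre of its underside; z up.
- tray_a: One of three like wooden jar trays, fixed, 159 mm long (x), 84 wide (y). Front compartment (towards the robot, by the low lip with metal band) centred at x = -38.5 mm, back one at x = +38.5 mm, y = 0; each 72 x 74 mm inside. Above the worktop: floor 6 mm, side and back walls 22, front lip 13, bar between 14. Origin: centre of its underside; x away from the robot, z up.
- tray_b: One of three like wooden jar trays, fixed, 159 mm long (x), 84 wide (y). Front compartment (towards the robot, by the low lip with metal band) centred at x = -38.5 mm, back one at x = +38.5 mm, y = 0; each 72 x 74 mm inside. Above the worktop: floor 6 mm, side and back walls 22, front lip 13, bar between 14. Origin: centre of its underside; x away from the robot, z up.
- tray_c: One of three like wooden jar trays, fixed, 159 mm long (x), 84 wide (y). Front compartment (towards the robot, by the low lip with metal band) centred at x = -38.5 mm, back one at x = +38.5 mm, y = 0; each 72 x 74 mm inside. Above the worktop: floor 6 mm, side and back walls 22, front lip 13, bar between 14. Origin: centre of its underside; x away from the robot, z up.

How it is judged:
By the outcome, as a careful person would: the job done as asked, in the order asked, and still so for the second after the job is handed in, with the robot touching nothing.
It also fails if it takes over 136 s, if anything falls off the work surface, if the arm or the gripper's body presses on something with over 40 N, if the wrist force passes 120 N, or if a joint passes its speed limit or range.

### The arm

A 7-joint arm with a two-finger parallel gripper is mounted at the origin on a cart in front of the work surface, level with it; the furniture and walls round the work are solid. World frame = base frame: x ahead of the robot, y to its left, z up, the work surface at z = 0. Lengths are in m, angles in rad, forces in N, time in s.
With the tool pointing down it reaches from about 0.425 to 0.875 m from the base axis. Payload 9.9 kg.
Tool frame: the origin (TCP) lies at the very end of the fingers, on their centre line; the grasp point (between the pads) lies 19 mm behind it; z points along the fingers, y is the line along which they close (so a half turn about z gives the same grasp; the last joint's range is limited). The gripper opens to 85 mm and grips with 20 to 120 N. Pads are 22 mm wide; open, the fingers measure 114 mm over their backs; the gripper's body (76 mm by 85 mm) begins 54 mm behind the grasp point. The pads swing forward as they close: fully open they stand 13 mm farther back than shut.
Start: joints at [1.101, 0.576, 0.025, 1.437, -0.015, 1.129, -0.057], TCP at [0.254, -0.625, 0.231] pointing down, gripper open.
Joint ranges: [-2.76, 2.76], [-0.34, 2.15], [-1.52, 1.57], [0.19, 2.46], [-1.09, 4.23], [0.17, 1.99], [-2.82, 2.82]. Speed limits (rad/s): [2.22, 2.22, 3.01, 3.01, 3.14, 3.14, 3.14].

### API

Orientations are given as a unit quaternion [x, y, z, w].
In Python, from cell import get_obs, camera, get_calibration, close_job gives the robot as it stands.
- The arm moves only by the tool drive_tool, never from a script. Its argument "plan" is a list of rows, each a list of 3 entries, a list of its own where there are three numbers: the shift along the tool's x, y, z in m, then the turn, a rotation vector about the tool's x, y, z in degrees, then the closure, from -1 (fully open) to 1 (shut). In form: [[[dx, dy, dz], [wx, wy, wz], fingers], ...]. A call has 1 to 5 rows; each row is the pose to reach, as a shift and turn from the pose commanded when the call began, along the tool's axes at that moment; what a row does not reach only later rows make up. A row lasts 1/12 s, in which the tool goes at most 41.7 mm and 7.16 degrees, less where a joint would pass 70% of its speed; a pose out of reach is approached as far as the arm can. A call with a gripper value outside its range is refused whole. The fingers move at their own pace and stop on an object; the grip force is fixed at half the most. Time passes only in rows, so rows that repeat a pose let the fingers close. It gives the time, the measured TCP pose, the force, the opening and the grip force at its end, in the units of the state.
- get_obs(): the state, without advancing time (a new reading comes with each control period).
- camera(name): name is "side" or "top"; returns (picture, depth): 480x640x3 uint8, blue, green, red; 480x640 float32, m along the optical axis (not along the pixel's ray), 0 where there is no reading.
- get_calibration(name): a dict with "camera_matrix" (3x3 intrinsics, pixels), "extrinsics" (4x4, takes a point from camera to world coordinates). Camera axes: x right, y up, looking along -z (the intrinsics and any distortion apply to the point x, -y, -z); pixel columns grow to the right and rows downward; lengths in m; the calibration is good to about 2 mm. A picture is of the moment at which its call begins. get_calibration takes no time and is no camera call.
- close_job(): hands the job in; it is judged then, once.
The state is a dict: "time": time; "qpos": joint angles; "qvel": joint speeds; "joint_efforts": joint torques, N m; "position": TCP position; "ee_rot": TCP orientation; "force": force on the tool from outside, world axes, zero at the start; "ft_torque": the same for the moment, N m; "gripper_width": finger opening in m; "gripper_force": force on a finger pad.
Only numpy, scipy, OpenCV 4.12 (cv2) and the standard library are available. Lean on these libraries where they do the work, as an engineer would, in place of code of your own. Each camera call takes 0.05 s, during which the arm holds its last target. There are 200 camera calls.

## Working session

There is one attempt and no reset: what is moved stays moved. The work goes in short steps, Python scripts to look and compute and a tool call to move; the robot and the scene stay as the last step left them, time stands still between calls to the robot, and variables do not carry over. Pictures are saved under pics/ and viewed, at most 14 in all, crops included, and the job is handed in when it is done.

Besides the shell and the picture viewer there is one more tool, called after "Emit:" by a JSON object that holds its "method" and its "body". drive_tool: Moves the arm, as the interface text tells. Its arguments: {"type":"object","properties":{"plan":{"type":"array"}},"required":["plan"]}

```bash
mkdir -p pics; ls
python3 - <<'E'
from cell import *
import cv2,numpy as np
o=get_obs();print({k:np.round(v,3).tolist() for k,v in o.items()})
for n in("top","side"):
    p,d=camera(n);cv2.imwrite(f"pics/{n}0.png",p);np.save(f"{n}0.npy",d);c=get_calibration(n);print(n,c, (d>0).mean())
E
```

```text
pics
{'time': 0.0, 'qpos': [1.101, 0.577, 0.025, 1.438, -0.015, 1.129, -0.056], 'qvel': [0.0, 0.002, -0.0, -0.0, -0.0, 0.003, -0.001], 'joint_efforts': [-0.001, -76.577, 2.25, -28.597, 0.015, 0.013, -0.0], 'position': [0.254, -0.625, 0.23], 'ee_rot': [0.981, 0.192, -0.0, -0.001], 'force': [0.223, 0.175, 0.1], 'ft_torque': [0.006, 0.017, 0.007], 'gripper_force': 0.0, 'gripper_width': 0.085}
top {'camera_matrix': array([[491.81324345,   0.        , 321.01802546],
       [  0.        , 491.81324345, 233.86030045],
       [  0.        ,   0.        ,   1.        ]]), 'extrinsics': array([[-0.03639366,  0.97746006, -0.20795994,  0.28272552],
       [-0.99933686, -0.03535588,  0.00870632,  0.01163173],
       [ 0.00115748,  0.20813889,  0.9780986 ,  1.01348018],
       [ 0.        ,  0.        ,  0.        ,  1.        ]])} 0.9960677083333334
side {'camera_matrix': array([[615.87746129,   0.        , 309.8921898 ],
       [  0.        , 615.87746129, 241.24393498],
       [  0.        ,   0.        ,   1.        ]]), 'extrinsics': array([[-0.9639552 ,  0.14166853, -0.22521192,  0.13928858],
       [-0.26494106, -0.43339171,  0.86138137,  1.258635  ],
       [ 0.02442565,  0.89000093,  0.455304  ,  0.75099568],
       [ 0.        ,  0.        ,  0.        ,  1.        ]])} 0.9867122395833333
```

View pics/top0.png

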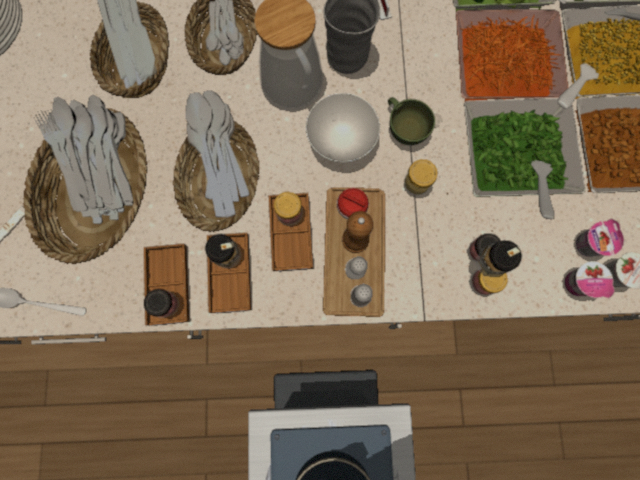

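View pics/side0.png

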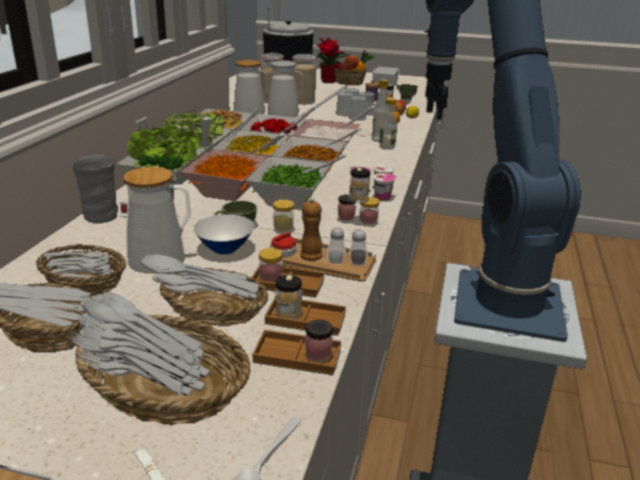

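Top view: the trays run left to right. Black old jar in front of the left tray (160,303), honey old jar at the back of the middle tray (222,250), gold old jar at the back of the right tray (288,208). The stack is near (495,262): honey on top, black lid far (485,245), gold near (490,280). A lone gold-lidded jar at (422,177) is not part of the job, and yogurt cups stand right of the stack.

```bash
cat > h.py <<'E'
from cell import *
import cv2,numpy as np
def look(n,save=None):
    p,d=camera(n)
    if save: cv2.imwrite(f"pics/{save}.png",p)
    return p,d
def world(n,d):
    c=get_calibration(n);K=c["camera_matrix"];E=c["extrinsics"]
    v,u=np.indices(d.shape)
    P=np.stack([(u-K[0,2])/K[0,0]*d,-(v-K[1,2])/K[1,1]*d,-d],-1)
    return P@E[:3,:3].T+E[:3,3]
def pix(n,P):
    c=get_calibration(n);K=c["camera_matrix"];E=c["extrinsics"]
    q=(np.asarray(P)-E[:3,3])@E[:3,:3]
    return K[0,2]+K[0,0]*q[...,0]/-q[...,2],K[1,2]+K[1,1]*q[...,1]/q[...,2]
def blobs(n,W,z0,z1,box=(0.2,0.75,-0.6,0.5),amin=60):
    "blobs of pixels in the height band: centroid, min circle in world xy"
    m=((W[...,2]>z0)&(W[...,2]<z1)&(W[...,0]>box[0])&(W[...,0]<box[1])&(W[...,1]>box[2])&(W[...,1]<box[3])).astype(np.uint8)
    k,l,s,c=cv2.connectedComponentsWithStats(m,connectivity=4)
    for i in range(1,k):
        if s[i,4]<amin: continue
        q=W[l==i];(cx,cy),r=cv2.minEnclosingCircle(q[:,:2].astype(np.float32))
        yield np.round([*c[i],s[i,4],cx,cy,r,*np.median(q,0)],4).tolist()
E
python3 - <<'E'
from h import *
p,d=cv2.imread("pics/top0.png"),np.load("top0.npy");W=world("top",d)
print("table z",np.median(W[200:330,100:140,2]),np.median(W[200:300,430:460,2]))
for nm,a,b in(("jam",.060,.085),("honeytray",.083,.1),("stack",.14,.165)):
    print(nm)
    for x in blobs("top",W,a,b,box=(.2,.6,-.6,.45)):print(x)
hsv=cv2.cvtColor(p,cv2.COLOR_BGR2HSV)
m=((W[...,2]>.017)&(W[...,2]<.03)&(hsv[...,1]>110)&(W[...,1]>.0)&(W[...,1]<.4)&(W[...,0]<.6)).astype(np.uint8)
k,l,s,c=cv2.connectedComponentsWithStats(m)
for i in range(1,k):
    if s[i,4]>100:
        q=W[l==i][:,:2].astype(np.float32);print(s[i],cv2.minAreaRect(q), q.min(0),q.max(0))
cv2.imwrite("pics/c1.png",np.hstack([cv2.resize(p[180:335,130:330],(500,388)),cv2.resize(p[215:310,440:560],(300,238)).copy() if 0 else cv2.resize(p[190:320,440:540],(300,388))]))
E
```

```text
table z 0.0007799935654058121 -0.0008497306325311316
jam
[606.2082, 177.4702, 687.0, 0.575, -0.5701, 0.0376, 0.5782, -0.5733, 0.0716]
[562.9901, 180.0774, 607.0, 0.574, -0.4779, 0.0378, 0.574, -0.4852, 0.0762]
[503.3224, 183.3011, 1033.0, 0.576, -0.3708, 0.0683, 0.5724, -0.3623, 0.0716]
[422.9101, 178.7439, 367.0, 0.5963, -0.2046, 0.0282, 0.5867, -0.2039, 0.079]
[215.2964, 193.8599, 307.0, 0.5686, 0.2154, 0.0337, 0.5745, 0.2105, 0.0677]
[226.8, 191.6474, 190.0, 0.5746, 0.1884, 0.0261, 0.5771, 0.1887, 0.0666]
[105.2839, 191.8559, 236.0, 0.584, 0.4328, 0.0219, 0.5854, 0.4302, 0.0692]
[122.4527, 223.5888, 676.0, 0.5256, 0.4013, 0.0868, 0.5147, 0.39, 0.0658]
[287.6869, 204.7508, 610.0, 0.5446, 0.0668, 0.0279, 0.543, 0.0667, 0.0757]
[606.2552, 236.9433, 1058.0, 0.4609, -0.5564, 0.0401, 0.4569, -0.556, 0.0692]
[355.9338, 239.7206, 136.0, 0.4819, -0.0684, 0.0237, 0.4669, -0.0625, 0.0697]
[489.2123, 265.8516, 829.0, 0.416, -0.3244, 0.0586, 0.3893, -0.3188, 0.0695]
[229.5185, 257.0494, 81.0, 0.453, 0.191, 0.0253, 0.4407, 0.1797, 0.0695]
[626.5123, 269.926, 527.0, 0.3916, -0.5932, 0.0343, 0.39
[... 1217 characters left out ...]
 195   9  75 194] ((0.5025099515914917, 0.10475678741931915), (0.016748860478401184, 0.15685318410396576), 86.8099365234375) [0.42384493 0.0920347 ] [0.5807027  0.10927446]
[239 233  12  77 203] ((0.4240432679653168, 0.15480762720108032), (0.1565704345703125, 0.01639007404446602), 6.5680975914001465) [0.3455482  0.14990258] [0.5015828  0.17173003]
[144 244  44  77 424] ((0.4037504196166992, 0.3209257125854492), (0.15615999698638916, 0.08491619676351547), 3.440603017807007) [0.32822075 0.2748266 ] [0.4831103 0.3670087]
[208 257   4  55 148] ((0.3988504707813263, 0.2326384335756302), (0.10916899144649506, 0.005692821927368641), 2.295916795730591) [0.34433514 0.22782743] [0.45339713 0.2354566 ]
```

View pics/c1.png

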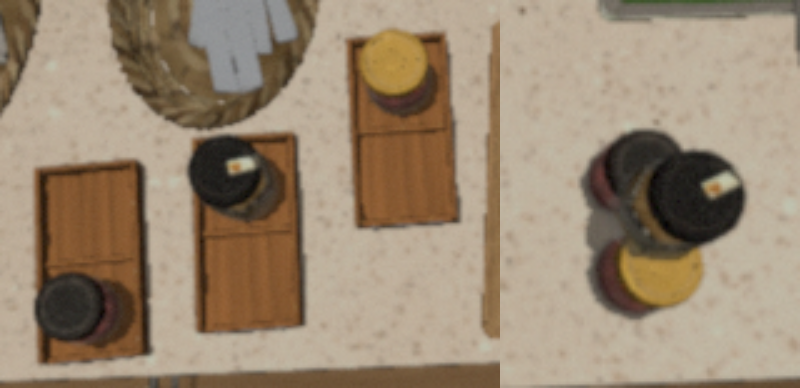

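```bash
cat >> h.py <<'E'
def cast(n,uv,z):
    c=get_calibration(n);K=c["camera_matrix"];E=c["extrinsics"];uv=np.asarray(uv,float).reshape(-1,2)
    r=np.stack([(uv[:,0]-K[0,2])/K[0,0],-(uv[:,1]-K[1,2])/K[1,1],-np.ones(len(uv))],-1)@E[:3,:3].T
    return E[:3,3]+r*((z-E[2,3])/r[:,2])[:,None]
E
python3 - <<'E'
from h import *
from scipy.optimize import least_squares
p,d=cv2.imread("pics/top0.png"),np.load("top0.npy");W=world("top",d);hsv=cv2.cvtColor(p,cv2.COLOR_BGR2HSV)
brown=((hsv[...,0]<16)&(hsv[...,1]>120)&(hsv[...,2]>30)&(W[...,2]<.035)).astype(np.uint8)
for nm,b in(("L",(138,195,240,330)),("M",(200,255,228,318)),("R",(263,316,190,275))):
    m=np.zeros_like(brown);m[b[2]:b[3],b[0]:b[1]]=brown[b[2]:b[3],b[0]:b[1]]
    m=cv2.morphologyEx(m,cv2.MORPH_OPEN,np.ones((3,3)))
    q=cv2.findNonZero(m).reshape(-1,2)
    P=cast("top",q,.022)[:,:2].astype(np.float32)
    r=cv2.minAreaRect(P);print(nm,np.round(r[0],4),np.round(r[1],4),r[2],len(q), P.min(0),P.max(0))
print(hsv[282,492],hsv[243,484],hsv[250,510])
# stack jam lids: points z .06-.08
box=np.zeros(d.shape,bool);box[220:305,460:530]=1
z=(W[...,2]>.062)&(W[...,2]<.078)&box
for nm,m in(("gold",z&(hsv[...,1]>120)&(hsv[...,2]>90)),("black",z&(hsv[...,2]<90)&(W[...,0]>.415))):
    q=W[m];q=q[:,:2]
    hull=cv2.convexHull(q.astype(np.float32)).reshape(-1,2)
    f=least_squares(lambda c:np.minimum(np.hypot(*(hull-c).T)-.0285,.003),q.mean(0),loss="soft_l1",f_scale=.001)
    print(nm,m.sum(),q.mean(0),f.x,q.min(0),q.max(0))
s,ds=cv2.imread("pics/side0.png"),np.load("side0.npy");Ws=world("side",ds)
print(list(blobs("side",Ws,.15,.163,box=(.33,.5,-.4,-.25),amin=20)))
print(list(blobs("side",Ws,.067,.085,box=(.3,.6,0,.4),amin=30)))
print(list(blobs("side",Ws,.08,.098,box=(.3,.6,.12,.26),amin=30)))
for q in ((.416,-.322,.155),(.384,-.325,.07),(.448,-.325,.07)):print(pix("top",q),pix("side",q))
cv2.imwrite("pics/c2.png",np.hstack([cv2.resize(s[160:240,320:420],(480,384),interpolation=cv2.INTER_CUBIC)]))
E
```

```text
L [0.4024 0.3197] [0.1566 0.0856] 3.3026726245880127 2356 [0.32294863 0.27327144] [0.48131216 0.36612856]
M [0.4217 0.1935] [0.1564 0.0835] 1.7649544477462769 2172 [0.34328794 0.14992373] [0.5000158  0.23488973]
R [0.5016 0.0661] [0.1562 0.0822] 2.0081369876861572 2120 [0.42314163 0.02315538] [0.580533   0.10908236]
[ 20 161 171] [21 40 45] [ 28  46 154]
gold 398 [ 0.37637222 -0.32402843] [ 0.38681888 -0.32560355] [ 0.3578957  -0.35044869] [ 0.39690271 -0.29912403]
black 272 [ 0.45550868 -0.3164113 ] [ 0.01258939 -0.38511517] [ 0.4179403  -0.34484183] [ 0.47182309 -0.29348103]
[[359.4681, 171.844, 141.0, 0.4185, -0.3161, 0.0322, 0.4156, -0.3149, 0.1542]]
[[269.708, 254.8102, 274.0, 0.5447, 0.069, 0.0308, 0.5438, 0.075, 0.0751], [230.3077, 281.3932, 117.0, 0.5892, 0.2045, 0.0229, 0.5873, 0.2107, 0.0713], [288.2, 292.5053, 190.0, 0.4597, 0.2045, 0.0281, 0.4525, 0.2212, 0.0733], [318.3266, 329.0743, 444.0, 0.3642, 0.3203, 0.028, 0.3623, 0.3255, 0.075]]
[[287.8568, 283.4348, 391.0, 0.4605, 0.2001, 0.031, 0.4595, 0.2062, 0.0899]]
(np.float64(506.1286335203694), np.float64(254.55275665274053)) (np.float64(359.83941562155997), np.float64(170.8358836951898))
(np.float64(493.2813323672763), np.float64(278.2629504133071)) (np.float64(369.3846484331044), np.float64(200.31731953169222))
(np.float64(489.7002555574003), np.float64(245.60284448301164)) (np.float64(347.1027619675733), np.float64(197.4532185606256))
```

View pics/c2.png

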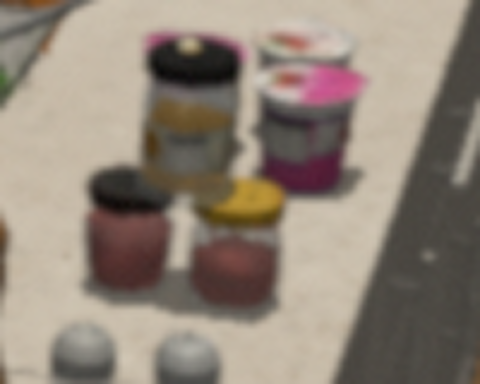

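The side view agrees: the fresh black jar is the far one, the gold one is nearer, and honey bridges them. Compartment centres match the old jars in them to a few mm. First I'll square up the tool and go to the old gold jar.

Emit:
{"method": "drive_tool", "body": {"plan": [[[0, 0, -0.01], [0, 0, 6], -1], [[0, 0, -0.02], [0, 0, 12], -1], [[0, 0, -0.03], [0, 0, 18], -1], [[0, 0, -0.03], [0, 0, 22.1], -1], [[0, 0, -0.03], [0, 0, 22.1], -1]]}}

```text
time: 0.52
position: [0.2541, -0.6254, 0.2615]
ee_rot: [1.0, -0.002, -0.0, 0.0]
force: [-1.1, -0.1, 0.0]
gripper_width: 0.0853
gripper_force: 0.0
```

Emit:
{"method": "drive_tool", "body": {"plan": [[[0.016, -0.038, 0], [0, 0, 0], -1], [[0.032, -0.076, 0], [0, 0, 0], -1], [[0.048, -0.114, 0], [0, 0, 0], -1], [[0.064, -0.152, 0], [0, 0, 0], -1], [[0.08, -0.19, 0], [0, 0, 0], -1]]}}

```text
time: 0.93
position: [0.3341, -0.4332, 0.2607]
ee_rot: [1.0, 0.002, -0.0, -0.0]
force: [1.4, 0.4, 0.1]
gripper_width: 0.0852
gripper_force: 0.0
```

Emit:
{"method": "drive_tool", "body": {"plan": [[[0.016, -0.038, 0], [0, 0, 0], -1], [[0.032, -0.076, 0], [0, 0, 0], -1], [[0.048, -0.114, 0], [0, 0, 0], -1], [[0.064, -0.152, 0], [0, 0, 0], -1], [[0.08, -0.19, 0], [0, 0, 0], -1]]}}

```text
time: 1.35
position: [0.414, -0.2433, 0.261]
ee_rot: [1.0, 0.002, -0.0, -0.0]
force: [1.3, -0.7, 0.3]
gripper_width: 0.0858
gripper_force: 0.0
```

Emit:
{"method": "drive_tool", "body": {"plan": [[[0.016, -0.038, 0], [0, 0, 0], -1], [[0.032, -0.076, 0], [0, 0, 0], -1], [[0.048, -0.114, 0], [0, 0, 0], -1], [[0.064, -0.152, 0], [0, 0, 0], -1], [[0.08, -0.19, 0], [0, 0, 0], -1]]}}

```text
time: 1.77
position: [0.494, -0.0534, 0.261]
ee_rot: [1.0, 0.002, -0.0, 0.0]
force: [0.2, 0.2, 0.1]
gripper_width: 0.0853
gripper_force: 0.0
```

Emit:
{"method": "drive_tool", "body": {"plan": [[[0.016, -0.038, 0], [0, 0, 0], -1], [[0.032, -0.076, 0], [0, 0, 0], -1], [[0.048, -0.114, 0], [0, 0, 0], -1], [[0.049, -0.122, 0], [0, 0, 0], -1], [[0.049, -0.122, 0], [0, 0, 0], -1]]}}

```text
time: 2.18
position: [0.543, 0.0709, 0.2604]
ee_rot: [1.0, 0.004, -0.001, -0.001]
force: [-0.4, -0.5, 1.0]
gripper_width: 0.0859
gripper_force: 0.0
```

Emit:
{"method": "drive_tool", "body": {"plan": [[[0, 0.001, 0.04], [0, 0, 0], -1], [[0, 0.001, 0.08], [0, 0, 0], -1], [[0, 0.001, 0.12], [0, 0, 0], -1], [[0, 0.001, 0.15], [0, 0, 0], -1], [[0, 0.001, 0.17], [0, 0, 0], -1]]}}

```text
time: 2.6
position: [0.5407, 0.0637, 0.0882]
ee_rot: [1.0, 0.001, -0.002, 0.001]
force: [-0.3, -0.0, 0.5]
gripper_width: 0.0854
gripper_force: 0.0
```

Emit:
{"method": "drive_tool", "body": {"plan": [[[0, 0, 0.02], [0, 0, 0], -1], [[0, 0, 0.04], [0, 0, 0], -1], [[0, 0, 0.052], [0, 0, 0], -1], [[0, 0, 0.052], [0, 0, 0], -1], [[0, 0, 0.052], [0, 0, 0], -1]]}}

```text
time: 3.02
position: [0.5422, 0.0644, 0.0389]
ee_rot: [1.0, 0.0, -0.001, 0.0]
force: [0.1, 0.9, -0.1]
gripper_width: 0.0854
gripper_force: 0.0
```

Emit:
{"method": "drive_tool", "body": {"plan": [[[0, 0, 0], [0, 0, 0], 0], [[0, 0, 0], [0, 0, 0], 0.5], [[0, 0, 0], [0, 0, 0], 1], [[0, 0, 0], [0, 0, 0], 1], [[0, 0, 0], [0, 0, 0], 1]]}}

```text
time: 3.43
position: [0.5437, 0.0656, 0.0407]
ee_rot: [1.0, 0.0, 0.001, -0.0]
force: [-0.5, 0.5, 7.5]
gripper_width: 0.0531
gripper_force: 61.2
```

Emit:
{"method": "drive_tool", "body": {"plan": [[[0, 0, 0], [0, 0, 0], 1], [[0, 0, 0], [0, 0, 0], 1], [[0, 0, 0], [0, 0, 0], 1], [[0, 0, 0], [0, 0, 0], 1], [[0, 0, 0], [0, 0, 0], 1]]}}

```text
time: 3.85
position: [0.5437, 0.0656, 0.0407]
ee_rot: [1.0, 0.0, 0.001, -0.0]
force: [-1.3, -0.3, 7.2]
gripper_width: 0.0535
gripper_force: 61.2
```

Emit:
{"method": "drive_tool", "body": {"plan": [[[0, 0, -0.01], [0, 0, 0], 1], [[0, 0, -0.025], [0, 0, 0], 1], [[-0.01, 0, -0.033], [0, 0, 0], 1], [[-0.03, 0, -0.035], [0, 0, 0], 1], [[-0.05, 0, -0.035], [0, 0, 0], 1]]}}

```text
time: 4.27
position: [0.4925, 0.0656, 0.0756]
ee_rot: [1.0, -0.0, 0.001, -0.0]
force: [-1.0, 0.3, -1.4]
gripper_width: 0.0535
gripper_force: 63.1
```

Emit:
{"method": "drive_tool", "body": {"plan": [[[-0.015, 0, 0], [0, 0, 0], 1], [[-0.025, 0, 0], [0, 0, 0], 1], [[-0.03, 0, 0], [0, 0, 0], 1], [[-0.03, 0, 0], [0, 0, 0], 1], [[-0.03, 0, 0], [0, 0, 0], 1]]}}

```text
time: 4.68
position: [0.4637, 0.0658, 0.0746]
ee_rot: [1.0, 0.0, 0.001, -0.0]
force: [0.9, 0.3, -1.8]
gripper_width: 0.0534
gripper_force: 63.1
```

Run:
```python
from h import *
p,d=look("top","t1");W=world("top",d);print(get_obs()["position"],get_obs()["force"])
s,_=look("side")
cv2.imwrite("pics/c3.png",np.hstack([cv2.resize(p[170:320,230:330],(400,600)),cv2.resize(s[200:320,220:300],(400,600))]))
```

```text
[0.46403915 0.06579454 0.07452647] [-0.06183946  0.53669299 -2.06781585]
```

View pics/c3.png

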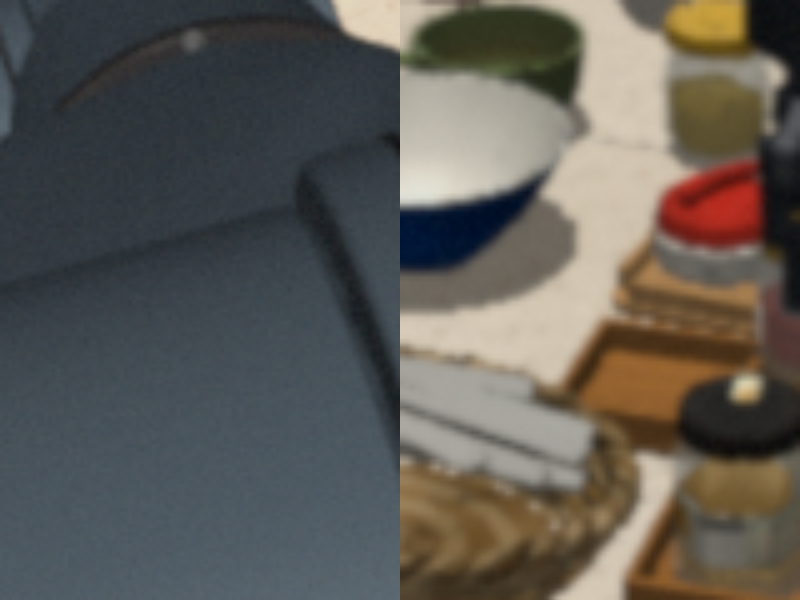

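Top view: the wrist hides the tray. Side view: the gold jar hangs upright in the fingers over the front compartment (crop 780,310), and the back compartment is empty.

Emit:
{"method": "drive_tool", "body": {"plan": [[[0, 0, 0.01], [0, 0, 0], 1], [[0, 0, 0.02], [0, 0, 0], 1], [[0, 0, 0.026], [0, 0, 0], 1], [[0, 0, 0.029], [0, 0, 0], 1], [[0, 0, 0.031], [0, 0, 0], 1]]}}

```text
time: 5.2
position: [0.4631, 0.0656, 0.0428]
ee_rot: [1.0, -0.0, -0.0, 0.0]
force: [-0.5, -0.7, -2.8]
gripper_width: 0.0531
gripper_force: 63.1
```

Emit:
{"method": "drive_tool", "body": {"plan": [[[0, 0, 0.0005], [0, 0, 0], 1], [[0, 0, 0.001], [0, 0, 0], 1], [[0, 0, 0.0015], [0, 0, 0], 1], [[0, 0, 0.002], [0, 0, 0], 1], [[0, 0, 0.0025], [0, 0, 0], 1]]}}

```text
time: 5.62
position: [0.4631, 0.0657, 0.041]
ee_rot: [1.0, 0.0, 0.0, -0.0]
force: [0.8, 0.0, -1.3]
gripper_width: 0.0535
gripper_force: 63.1
```

Emit:
{"method": "drive_tool", "body": {"plan": [[[0, 0, 0.0005], [0, 0, 0], 1], [[0, 0, 0.001], [0, 0, 0], 1], [[0, 0, 0.0015], [0, 0, 0], 1], [[0, 0, 0.0015], [0, 0, 0], 1], [[0, 0, 0.0015], [0, 0, 0], 1]]}}

```text
time: 6.03
position: [0.4634, 0.0658, 0.0405]
ee_rot: [1.0, 0.0, 0.001, -0.0]
force: [-2.8, 0.6, 17.9]
gripper_width: 0.0537
gripper_force: 64.2
```

Emit:
{"method": "drive_tool", "body": {"plan": [[[0, 0, -0.001], [0, 0, 0], 1], [[0, 0, -0.001], [0, 0, 0], 0.6], [[0, 0, -0.001], [0, 0, 0], 0.2], [[0, 0, -0.001], [0, 0, 0], -0.2], [[0, 0, -0.001], [0, 0, 0], -0.6]]}}

```text
time: 6.45
position: [0.4632, 0.0657, 0.0404]
ee_rot: [1.0, 0.0, 0.0, -0.0]
force: [-0.5, 0.2, -0.4]
gripper_width: 0.0641
gripper_force: 0.0
```

Emit:
{"method": "drive_tool", "body": {"plan": [[[0, 0, 0], [0, 0, 0], -1], [[0, 0, -0.01], [0, 0, 0], -1], [[0, 0, -0.04], [0, 0, 0], -1], [[0, 0, -0.08], [0, 0, 0], -1], [[0, 0, -0.12], [0, 0, 0], -1]]}}

```text
time: 6.87
position: [0.462, 0.0655, 0.1611]
ee_rot: [1.0, 0.0, -0.001, 0.0]
force: [2.3, 0.4, -0.3]
gripper_width: 0.0853
gripper_force: 0.0
```

Emit:
{"method": "drive_tool", "body": {"plan": [[[0, -0.035, 0], [0, 0, 0], -1], [[-0.001, -0.07, 0], [0, 0, 0], -1], [[-0.002, -0.105, 0], [0, 0, 0], -1], [[-0.003, -0.133, 0], [0, 0, 0], -1], [[-0.003, -0.133, 0], [0, 0, 0], -1]]}}

```text
time: 7.28
position: [0.4593, 0.2054, 0.1604]
ee_rot: [1.0, 0.004, 0.0, -0.002]
force: [0.2, 0.2, -0.4]
gripper_width: 0.0855
gripper_force: 0.0
```

Emit:
{"method": "drive_tool", "body": {"plan": [[[0, 0, 0.03], [0, 0, 0], -1], [[0, 0, 0.06], [0, 0, 0], -1], [[0, 0, 0.09], [0, 0, 0], -1], [[0, 0, 0.11], [0, 0, 0], -1], [[0, 0, 0.12], [0, 0, 0], -1]]}}

```text
time: 7.7
position: [0.4586, 0.1978, 0.0378]
ee_rot: [1.0, 0.0, -0.002, 0.001]
force: [-0.1, -0.3, 0.1]
gripper_width: 0.0853
gripper_force: 0.0
```

Emit:
{"method": "drive_tool", "body": {"plan": [[[0, 0, 0], [0, 0, 0], 0], [[0, 0, 0], [0, 0, 0], 0.5], [[0, 0, 0], [0, 0, 0], 1], [[0, 0, 0], [0, 0, 0], 1], [[0, 0, 0], [0, 0, 0], 1]]}}

```text
time: 8.12
position: [0.4607, 0.1989, 0.0416]
ee_rot: [1.0, -0.0, 0.001, -0.001]
force: [-1.4, -1.0, 5.3]
gripper_width: 0.0566
gripper_force: 64.8
```

Emit:
{"method": "drive_tool", "body": {"plan": [[[0, 0, 0], [0, 0, 0], 1], [[0, 0, 0], [0, 0, 0], 1], [[0, 0, 0], [0, 0, 0], 1], [[0, 0, 0], [0, 0, 0], 1], [[0, 0, 0], [0, 0, 0], 1]]}}

```text
time: 8.53
position: [0.4607, 0.1989, 0.0416]
ee_rot: [1.0, -0.0, 0.001, -0.0]
force: [-1.0, -0.1, 8.9]
gripper_width: 0.0566
gripper_force: 65.1
```

Emit:
{"method": "drive_tool", "body": {"plan": [[[0, 0, -0.01], [0, 0, 0], 1], [[0, 0, -0.025], [0, 0, 0], 1], [[-0.01, 0.001, -0.033], [0, 0, 0], 1], [[-0.03, 0.003, -0.035], [0, 0, 0], 1], [[-0.05, 0.005, -0.035], [0, 0, 0], 1]]}}

```text
time: 8.95
position: [0.4096, 0.1936, 0.0765]
ee_rot: [1.0, -0.0, 0.001, -0.001]
force: [-0.3, 0.1, -4.0]
gripper_width: 0.0565
gripper_force: 65.0
```

Emit:
{"method": "drive_tool", "body": {"plan": [[[-0.015, 0.001, 0], [0, 0, 0], 1], [[-0.022, 0.002, 0], [0, 0, 0], 1], [[-0.027, 0.002, 0], [0, 0, 0], 1], [[-0.027, 0.002, 0], [0, 0, 0], 1], [[-0.027, 0.002, 0], [0, 0, 0], 1]]}}

```text
time: 9.37
position: [0.3837, 0.192, 0.0756]
ee_rot: [1.0, 0.0, 0.001, -0.0]
force: [-0.8, -0.1, -3.4]
gripper_width: 0.0567
gripper_force: 65.0
```

Emit:
{"method": "drive_tool", "body": {"plan": [[[0, 0, 0.01], [0, 0, 0], 1], [[0, 0, 0.02], [0, 0, 0], 1], [[0, 0, 0.026], [0, 0, 0], 1], [[0, 0, 0.029], [0, 0, 0], 1], [[0, 0, 0.031], [0, 0, 0], 1]]}}

```text
time: 9.78
position: [0.3833, 0.1916, 0.0439]
ee_rot: [1.0, -0.0, -0.0, 0.0]
force: [-0.2, -0.4, -2.4]
gripper_width: 0.0567
gripper_force: 65.0
```

Emit:
{"method": "drive_tool", "body": {"plan": [[[0, 0, 0.0005], [0, 0, 0], 1], [[0, 0, 0.001], [0, 0, 0], 1], [[0, 0, 0.0015], [0, 0, 0], 1], [[0, 0, 0.002], [0, 0, 0], 1], [[0, 0, 0.002], [0, 0, 0], 1]]}}

```text
time: 10.2
position: [0.3831, 0.1917, 0.0425]
ee_rot: [1.0, 0.0, 0.0, -0.0]
force: [-0.1, 0.4, -2.6]
gripper_width: 0.0568
gripper_force: 65.0
```

Emit:
{"method": "drive_tool", "body": {"plan": [[[0, 0, 0.0004], [0, 0, 0], 1], [[0, 0, 0.0008], [0, 0, 0], 1], [[0, 0, 0.001], [0, 0, 0], 1], [[0, 0, 0.001], [0, 0, 0], 1], [[0, 0, 0.001], [0, 0, 0], 1]]}}

```text
time: 10.62
position: [0.383, 0.1916, 0.0416]
ee_rot: [1.0, -0.0, 0.0, -0.0]
force: [-0.4, -1.0, 6.8]
gripper_width: 0.0567
gripper_force: 65.7
```

Emit:
{"method": "drive_tool", "body": {"plan": [[[0, 0, -0.0005], [0, 0, 0], 0.8], [[0, 0, -0.0005], [0, 0, 0], 0.4], [[0, 0, -0.0005], [0, 0, 0], 0], [[0, 0, -0.0005], [0, 0, 0], -0.6], [[0, 0, -0.0005], [0, 0, 0], -1]]}}

```text
time: 11.03
position: [0.383, 0.1917, 0.0418]
ee_rot: [1.0, 0.0, 0.0, -0.0]
force: [-0.1, -0.2, 0.1]
gripper_width: 0.0785
gripper_force: 0.0
```

Emit:
{"method": "drive_tool", "body": {"plan": [[[0, 0, -0.01], [0, 0, 0], -1], [[0, 0, -0.045], [0, 0, 0], -1], [[0, 0, -0.085], [0, 0, 0], -1], [[0, 0, -0.125], [0, 0, 0], -1], [[0, 0, -0.165], [0, 0, 0], -1]]}}

```text
time: 11.45
position: [0.3824, 0.1914, 0.2088]
ee_rot: [1.0, 0.0, -0.0, -0.0]
force: [1.4, -0.1, -0.1]
gripper_width: 0.0855
gripper_force: 0.0
```

Emit:
{"method": "drive_tool", "body": {"plan": [[[0.002, 0.02, -0.03], [0, 0, 0], -1], [[0.005, 0.05, -0.055], [0, 0, 0], -1], [[0.008, 0.09, -0.06], [0, 0, 0], -1], [[0.01, 0.13, -0.06], [0, 0, 0], -1], [[0.012, 0.17, -0.06], [0, 0, 0], -1]]}}

```text
time: 11.87
position: [0.395, 0.02, 0.2678]
ee_rot: [1.0, 0.0, 0.001, -0.0]
force: [1.4, 0.3, 0.2]
gripper_width: 0.0856
gripper_force: 0.0
```

Emit:
{"method": "drive_tool", "body": {"plan": [[[0.002, 0.04, 0], [0, 0, 0], -1], [[0.005, 0.08, 0], [0, 0, 0], -1], [[0.008, 0.12, 0], [0, 0, 0], -1], [[0.01, 0.16, 0], [0, 0, 0], -1], [[0.012, 0.2, 0], [0, 0, 0], -1]]}}

```text
time: 12.28
position: [0.4065, -0.1803, 0.267]
ee_rot: [1.0, 0.0, 0.0, 0.0]
force: [0.7, 0.3, -0.4]
gripper_width: 0.0853
gripper_force: 0.0
```

Emit:
{"method": "drive_tool", "body": {"plan": [[[0.002, 0.04, 0], [0, 0, 0], -1], [[0.005, 0.08, 0], [0, 0, 0], -1], [[0.008, 0.12, 0], [0, 0, 0], -1], [[0.009, 0.141, 0], [0, 0, 0], -1], [[0.009, 0.141, 0], [0, 0, 0], -1]]}}

```text
time: 12.7
position: [0.4149, -0.3247, 0.2665]
ee_rot: [1.0, -0.003, -0.0, 0.001]
force: [0.3, 0.7, 0.5]
gripper_width: 0.0854
gripper_force: 0.0
```

Run:
```python
from h import *
p,d=look("top","t2");W=world("top",d);print(get_obs()["position"],get_obs()["force"])
for a,b in((.062,.083),(.083,.1)):
    for x in blobs("top",W,a,b,box=(.3,.6,0,.4)):print(x)
s,_=look("side")
cv2.imwrite("pics/c4.png",np.hstack([cv2.resize(p[180:335,130:330],(400,310)),cv2.resize(s[240:380,240:360],(360,310))]))
```

```text
[ 0.41517634 -0.32185524  0.26638495] [0.13185759 0.36704435 0.1534454 ]
[215.583, 192.6564, 259.0, 0.5734, 0.2151, 0.0291, 0.5756, 0.2102, 0.0692]
[226.1824, 189.2365, 148.0, 0.5823, 0.1893, 0.0191, 0.5824, 0.1901, 0.0676]
[132.3528, 209.6021, 377.0, 0.546, 0.3772, 0.058, 0.5449, 0.3745, 0.066]
[289.2588, 244.4425, 626.0, 0.4646, 0.0659, 0.0277, 0.4634, 0.0658, 0.0756]
[158.144, 301.8372, 639.0, 0.3623, 0.3176, 0.0266, 0.3618, 0.3161, 0.0758]
[223.5519, 287.5889, 703.0, 0.3834, 0.1902, 0.028, 0.3825, 0.1894, 0.0908]
```

View pics/c4.png

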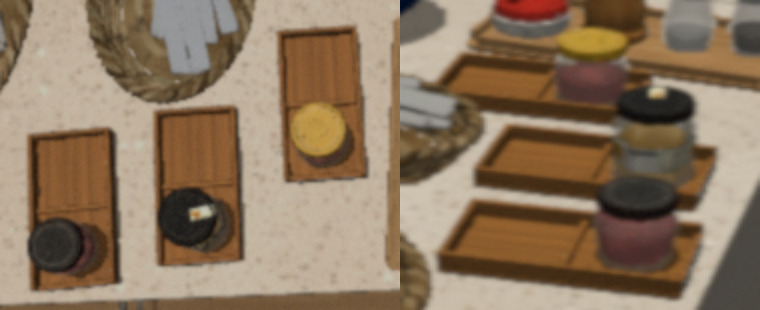

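Picture: the three old jars stand upright in their front compartments, and the back compartments are empty. Now the fresh honey jar.

Emit:
{"method": "drive_tool", "body": {"plan": [[[0.001, -0.001, 0.03], [0, 0, 0], -1], [[0.001, -0.001, 0.06], [0, 0, 0], -1], [[0.001, -0.001, 0.09], [0, 0, 0], -1], [[0.001, -0.001, 0.115], [0, 0, 0], -1], [[0.001, -0.001, 0.135], [0, 0, 0], -1]]}}

```text
time: 13.22
position: [0.4168, -0.3161, 0.1301]
ee_rot: [1.0, 0.001, -0.001, -0.001]
force: [0.2, -0.3, -0.6]
gripper_width: 0.0851
gripper_force: 0.0
```

Emit:
{"method": "drive_tool", "body": {"plan": [[[0, 0, 0.01], [0, 0, 0], -1], [[0, 0, 0.02], [0, 0, 0], -1], [[0, 0, 0.025], [0, 0, 0], -1], [[0, 0, 0.025], [0, 0, 0], -0.5], [[0, 0, 0.025], [0, 0, 0], 0]]}}

```text
time: 13.63
position: [0.4175, -0.3187, 0.1075]
ee_rot: [1.0, 0.0, 0.001, 0.0]
force: [-0.6, -1.5, 2.2]
gripper_width: 0.0639
gripper_force: 1.2
```

Emit:
{"method": "drive_tool", "body": {"plan": [[[0, 0, 0], [0, 0, 0], 0.2], [[0, 0, 0], [0, 0, 0], 0.5], [[0, 0, 0], [0, 0, 0], 1], [[0, 0, 0], [0, 0, 0], 1], [[0, 0, 0], [0, 0, 0], 1]]}}

```text
time: 14.05
position: [0.4177, -0.3195, 0.1084]
ee_rot: [1.0, -0.0, 0.001, 0.001]
force: [-1.2, -1.8, 4.4]
gripper_width: 0.0584
gripper_force: 63.3
```

Emit:
{"method": "drive_tool", "body": {"plan": [[[0, 0, 0], [0, 0, 0], 1], [[0, 0, 0], [0, 0, 0], 1], [[0, 0, 0], [0, 0, 0], 1], [[0, 0, 0], [0, 0, 0], 1], [[0, 0, 0], [0, 0, 0], 1]]}}

```text
time: 14.47
position: [0.4176, -0.3195, 0.1084]
ee_rot: [1.0, -0.0, 0.001, 0.001]
force: [-0.6, -1.1, 5.4]
gripper_width: 0.0583
gripper_force: 63.3
```

Emit:
{"method": "drive_tool", "body": {"plan": [[[0, 0, -0.008], [0, 0, 0], 1], [[0, 0, -0.025], [0, 0, 0], 1], [[0, 0, -0.055], [0, 0, 0], 1], [[0, 0, -0.09], [0, 0, 0], 1], [[0, 0, -0.125], [0, 0, 0], 1]]}}

```text
time: 14.88
position: [0.4163, -0.3179, 0.2338]
ee_rot: [1.0, -0.0, -0.0, -0.0]
force: [0.5, -0.2, -3.3]
gripper_width: 0.0581
gripper_force: 65.3
```

Emit:
{"method": "drive_tool", "body": {"plan": [[[0, -0.01, -0.01], [0, 0, 0], 1], [[0.002, -0.03, -0.015], [0, 0, 0], 1], [[0.005, -0.06, -0.015], [0, 0, 0], 1], [[0.008, -0.095, -0.015], [0, 0, 0], 1], [[0.01, -0.13, -0.015], [0, 0, 0], 1]]}}

```text
time: 15.3
position: [0.4265, -0.1868, 0.2472]
ee_rot: [1.0, -0.0, 0.0, -0.0]
force: [1.6, 1.1, -2.4]
gripper_width: 0.0583
gripper_force: 65.3
```

Emit:
{"method": "drive_tool", "body": {"plan": [[[0.003, -0.036, 0], [0, 0, 0], 1], [[0.006, -0.072, 0], [0, 0, 0], 1], [[0.009, -0.108, 0], [0, 0, 0], 1], [[0.012, -0.144, 0], [0, 0, 0], 1], [[0.015, -0.18, 0], [0, 0, 0], 1]]}}

```text
time: 15.72
position: [0.4411, -0.0063, 0.2472]
ee_rot: [1.0, 0.0, 0.0, -0.0]
force: [0.8, -0.0, -2.9]
gripper_width: 0.0583
gripper_force: 65.3
```

Emit:
{"method": "drive_tool", "body": {"plan": [[[0.003, -0.036, 0], [0, 0, 0], 1], [[0.006, -0.072, 0], [0, 0, 0], 1], [[0.009, -0.108, 0], [0, 0, 0], 1], [[0.012, -0.144, 0], [0, 0, 0], 1], [[0.015, -0.17, 0], [0, 0, 0], 1]]}}

```text
time: 16.13
position: [0.4559, 0.1653, 0.2471]
ee_rot: [1.0, 0.001, -0.0, -0.001]
force: [0.8, 0.6, -3.2]
gripper_width: 0.058
gripper_force: 65.3
```

Emit:
{"method": "drive_tool", "body": {"plan": [[[0.001, -0.02, 0], [0, 0, 0], 1], [[0.003, -0.03, 0], [0, 0, 0], 1], [[0.004, -0.034, 0], [0, 0, 0], 1], [[0.004, -0.034, 0], [0, 0, 0], 1], [[0.004, -0.034, 0], [0, 0, 0], 1]]}}

```text
time: 16.55
position: [0.4609, 0.1941, 0.2468]
ee_rot: [1.0, -0.001, -0.0, 0.0]
force: [-0.6, -0.6, -2.0]
gripper_width: 0.0584
gripper_force: 65.3
```

Run:
```python
from h import *
s,d=look("side");p,dt=look("top");print(get_obs()["position"],get_obs()["force"])
W=world("top",dt);m=cv2.cvtColor(p,cv2.COLOR_BGR2HSV)
for x in blobs("top",W,.062,.08,box=(.33,.5,-.4,-.25)):print(x)
cv2.imwrite("pics/c5.png",np.hstack([cv2.resize(s[130:370,220:420],(500,600)),cv2.resize(p[220:310,460:520],(300,450)).copy() if 0 else cv2.resize(p[210:310,465:515],(300,600))]))
```

```text
[0.46097221 0.19388105 0.2468768 ] [ 0.03469535 -0.39621142 -2.43387119]
[488.8641, 245.5505, 574.0, 0.4489, -0.3243, 0.027, 0.4484, -0.3236, 0.0694]
[493.1385, 278.1723, 650.0, 0.3849, -0.3255, 0.0281, 0.3844, -0.3247, 0.0693]
```

View pics/c5.png

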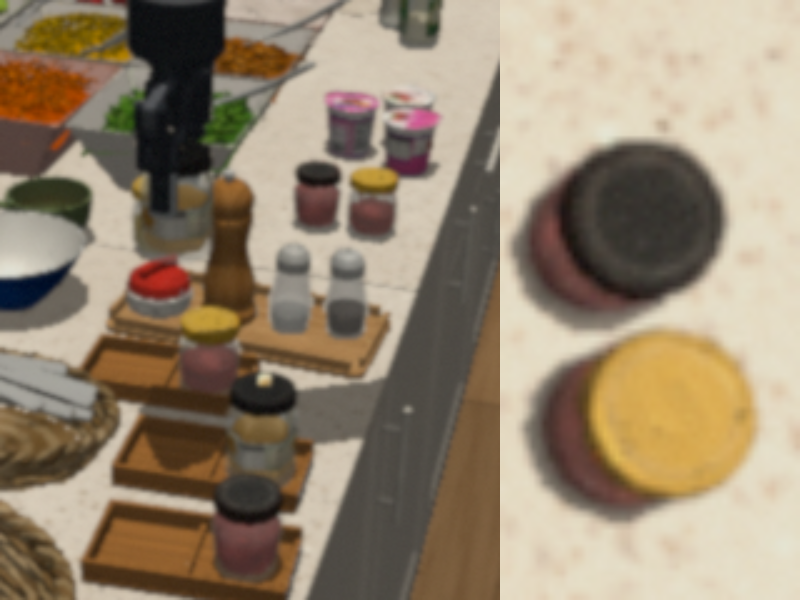

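The fresh honey jar hangs upright in the gripper (left crop 170,215). The two fresh jam jars stand undisturbed at (0.449,-0.324) and (0.385,-0.325). I'll lower the honey jar.

Emit:
{"method": "drive_tool", "body": {"plan": [[[0, -0.001, 0.02], [0, 0, 0], 1], [[0, -0.001, 0.055], [0, 0, 0], 1], [[0, -0.001, 0.09], [0, 0, 0], 1], [[0, -0.001, 0.12], [0, 0, 0], 1], [[0, -0.001, 0.145], [0, 0, 0], 1]]}}

```text
time: 17.07
position: [0.4605, 0.195, 0.1002]
ee_rot: [1.0, -0.001, -0.0, 0.0]
force: [0.6, 0.5, -3.6]
gripper_width: 0.0576
gripper_force: 65.3
```

Emit:
{"method": "drive_tool", "body": {"plan": [[[0, 0, 0.015], [0, 0, 0], 1], [[0, 0, 0.03], [0, 0, 0], 1], [[0, 0, 0.042], [0, 0, 0], 1], [[0, 0, 0.048], [0, 0, 0], 1], [[0, 0, 0.052], [0, 0, 0], 1]]}}

```text
time: 17.48
position: [0.461, 0.1956, 0.0493]
ee_rot: [1.0, -0.001, -0.0, 0.0]
force: [0.4, 0.9, -2.7]
gripper_width: 0.0581
gripper_force: 65.3
```

Emit:
{"method": "drive_tool", "body": {"plan": [[[0, 0, 0.0005], [0, 0, 0], 1], [[0, 0, 0.001], [0, 0, 0], 1], [[0, 0, 0.0015], [0, 0, 0], 1], [[0, 0, 0.0025], [0, 0, 0], 1], [[0, 0, 0.0025], [0, 0, 0], 1]]}}

```text
time: 17.9
position: [0.4612, 0.1968, 0.0477]
ee_rot: [1.0, 0.0, 0.0, -0.0]
force: [-0.5, -0.5, -2.3]
gripper_width: 0.0582
gripper_force: 65.3
```

Emit:
{"method": "drive_tool", "body": {"plan": [[[0, 0, 0.0005], [0, 0, 0], 1], [[0, 0, 0.001], [0, 0, 0], 1], [[0, 0, 0.0015], [0, 0, 0], 1], [[0, 0, 0.002], [0, 0, 0], 1], [[0, 0, 0.0025], [0, 0, 0], 1]]}}

```text
time: 18.32
position: [0.4609, 0.1967, 0.0448]
ee_rot: [1.0, 0.0, 0.0, -0.0]
force: [-0.5, 0.0, -3.5]
gripper_width: 0.0582
gripper_force: 65.3
```

Emit:
{"method": "drive_tool", "body": {"plan": [[[0, 0, 0.0003], [0, 0, 0], 1], [[0, 0, 0.0006], [0, 0, 0], 1], [[0, 0, 0.0008], [0, 0, 0], 1], [[0, 0, 0.0008], [0, 0, 0], 1], [[0, 0, 0.0008], [0, 0, 0], 1]]}}

```text
time: 18.73
position: [0.4612, 0.1966, 0.0445]
ee_rot: [1.0, -0.0, 0.0, -0.0]
force: [-1.6, -1.2, 5.0]
gripper_width: 0.0582
gripper_force: 66.0
```

Emit:
{"method": "drive_tool", "body": {"plan": [[[0, 0, -0.0005], [0, 0, 0], 0.8], [[0, 0, -0.0005], [0, 0, 0], 0.4], [[0, 0, -0.0005], [0, 0, 0], 0], [[0, 0, -0.0005], [0, 0, 0], -0.6], [[0, 0, -0.0005], [0, 0, 0], -1]]}}

```text
time: 19.15
position: [0.461, 0.1967, 0.0445]
ee_rot: [1.0, 0.0, 0.0, -0.0]
force: [0.2, 0.1, 1.0]
gripper_width: 0.0784
gripper_force: 0.0
```

Emit:
{"method": "drive_tool", "body": {"plan": [[[0, 0, -0.01], [0, 0, 0], -1], [[0, 0, -0.045], [0, 0, 0], -1], [[0, 0, -0.085], [0, 0, 0], -1], [[0, 0, -0.125], [0, 0, 0], -1], [[0, 0, -0.165], [0, 0, 0], -1]]}}

```text
time: 19.57
position: [0.4604, 0.1963, 0.2122]
ee_rot: [1.0, 0.0, -0.0, -0.0]
force: [1.1, 1.3, -0.8]
gripper_width: 0.0854
gripper_force: 0.0
```

Emit:
{"method": "drive_tool", "body": {"plan": [[[0, 0.02, -0.03], [0, 0, 0], -1], [[0, 0.05, -0.05], [0, 0, 0], -1], [[-0.002, 0.09, -0.05], [0, 0, 0], -1], [[-0.003, 0.13, -0.05], [0, 0, 0], -1], [[-0.004, 0.17, -0.05], [0, 0, 0], -1]]}}

```text
time: 19.98
position: [0.4565, 0.0252, 0.2609]
ee_rot: [1.0, 0.001, 0.001, -0.0]
force: [0.9, 0.1, -0.7]
gripper_width: 0.0852
gripper_force: 0.0
```

Emit:
{"method": "drive_tool", "body": {"plan": [[[0, 0.04, 0], [0, 0, 0], -1], [[-0.001, 0.08, 0], [0, 0, 0], -1], [[-0.002, 0.12, 0], [0, 0, 0], -1], [[-0.004, 0.16, 0], [0, 0, 0], -1], [[-0.005, 0.2, 0], [0, 0, 0], -1]]}}

```text
time: 20.4
position: [0.4512, -0.1752, 0.2605]
ee_rot: [1.0, 0.0, 0.0, -0.0]
force: [2.2, 0.1, -0.6]
gripper_width: 0.0855
gripper_force: 0.0
```

Emit:
{"method": "drive_tool", "body": {"plan": [[[-0.001, 0.04, 0], [0, 0, 0], -1], [[-0.002, 0.08, 0], [0, 0, 0], -1], [[-0.003, 0.12, 0], [0, 0, 0], -1], [[-0.0035, 0.15, 0], [0, 0, 0], -1], [[-0.0035, 0.15, 0], [0, 0, 0], -1]]}}

```text
time: 20.82
position: [0.4464, -0.3302, 0.2602]
ee_rot: [1.0, -0.004, -0.0, 0.002]
force: [-1.2, -0.4, -0.8]
gripper_width: 0.0855
gripper_force: 0.0
```

Emit:
{"method": "drive_tool", "body": {"plan": [[[0, 0, 0.02], [0, 0, 0], -1], [[0, 0, 0.05], [0, 0, 0], -1], [[0, 0, 0.08], [0, 0, 0], -1], [[0, 0, 0.11], [0, 0, 0], -1], [[0, 0, 0.13], [0, 0, 0], -1]]}}

```text
time: 21.23
position: [0.4477, -0.3225, 0.1278]
ee_rot: [1.0, 0.0, -0.001, -0.001]
force: [0.4, 0.3, -0.9]
gripper_width: 0.0851
gripper_force: 0.0
```

Run:
```python
from h import *
p,d=look("top");W=world("top",d);o=get_obs();print(o["position"],o["ee_rot"],o["force"])
for a,b in((.062,.083),(.083,.1)):
    for x in blobs("top",W,a,b,box=(.3,.6,0,.34)):print(x)
```

```text
[ 0.44646115 -0.32150493  0.1249889 ] [ 9.99994942e-01  2.78191337e-04 -2.59954420e-03 -1.81145414e-03] [-1.64102183  1.44733466 -2.76003263]
[215.4194, 192.2984, 248.0, 0.5741, 0.2149, 0.0282, 0.5763, 0.2105, 0.0698]
[226.2893, 189.7862, 159.0, 0.5802, 0.191, 0.0213, 0.5811, 0.1899, 0.0672]
[289.2875, 244.4313, 626.0, 0.4643, 0.0655, 0.0279, 0.4634, 0.0658, 0.0756]
[158.4576, 301.8528, 625.0, 0.3621, 0.317, 0.0265, 0.3616, 0.3158, 0.0758]
[221.8227, 248.0581, 671.0, 0.4586, 0.1943, 0.0283, 0.4581, 0.1933, 0.0906]
[223.6161, 287.5963, 706.0, 0.3831, 0.1899, 0.0281, 0.3827, 0.1893, 0.0906]
```

Emit:
{"method": "drive_tool", "body": {"plan": [[[0, 0, 0.03], [0, 0, 0], -1], [[0, 0, 0.06], [0, 0, 0], -1], [[0, 0, 0.08], [0, 0, 0], -1], [[0, 0, 0.094], [0, 0, 0], -1], [[0, 0, 0.094], [0, 0, 0], -1]]}}

```text
time: 21.7
position: [0.4477, -0.3225, 0.0342]
ee_rot: [1.0, 0.0, -0.001, -0.001]
force: [-0.2, 1.3, 0.0]
gripper_width: 0.0853
gripper_force: 0.0
```

Emit:
{"method": "drive_tool", "body": {"plan": [[[0, 0, 0], [0, 0, 0], -0.5], [[0, 0, 0], [0, 0, 0], 0], [[0, 0, 0], [0, 0, 0], 0.3], [[0, 0, 0], [0, 0, 0], 0.6], [[0, 0, 0], [0, 0, 0], 1]]}}

```text
time: 22.12
position: [0.4494, -0.3242, 0.0377]
ee_rot: [1.0, -0.0, 0.001, 0.001]
force: [-0.9, 0.2, 9.1]
gripper_width: 0.0514
gripper_force: 61.2
```

Emit:
{"method": "drive_tool", "body": {"plan": [[[0, 0, 0], [0, 0, 0], 1], [[0, 0, 0], [0, 0, 0], 1], [[0, 0, 0], [0, 0, 0], 1], [[0, 0, 0], [0, 0, 0], 1], [[0, 0, 0], [0, 0, 0], 1]]}}

```text
time: 22.53
position: [0.4494, -0.3241, 0.0376]
ee_rot: [1.0, -0.0, 0.001, 0.001]
force: [-1.1, 1.2, 8.7]
gripper_width: 0.0516
gripper_force: 61.2
```

Emit:
{"method": "drive_tool", "body": {"plan": [[[0, 0, -0.008], [0, 0, 0], 1], [[0, 0, -0.03], [0, 0, 0], 1], [[0, 0, -0.065], [0, 0, 0], 1], [[0, 0, -0.105], [0, 0, 0], 1], [[0, 0, -0.145], [0, 0, 0], 1]]}}

```text
time: 22.95
position: [0.4478, -0.323, 0.183]
ee_rot: [1.0, -0.0, -0.0, -0.0]
force: [0.9, -0.6, -3.2]
gripper_width: 0.0516
gripper_force: 63.3
```

Emit:
{"method": "drive_tool", "body": {"plan": [[[0, 0, -0.03], [0, 0, 0], 1], [[0, -0.015, -0.055], [0, 0, 0], 1], [[-0.001, -0.045, -0.06], [0, 0, 0], 1], [[-0.001, -0.08, -0.06], [0, 0, 0], 1], [[-0.002, -0.116, -0.06], [0, 0, 0], 1]]}}

```text
time: 23.37
position: [0.4462, -0.2067, 0.2423]
ee_rot: [1.0, -0.001, 0.001, 0.0]
force: [1.1, 1.0, -3.4]
gripper_width: 0.0514
gripper_force: 63.5
```

Emit:
{"method": "drive_tool", "body": {"plan": [[[0, -0.036, 0], [0, 0, 0], 1], [[0, -0.072, 0], [0, 0, 0], 1], [[-0.001, -0.108, 0], [0, 0, 0], 1], [[-0.001, -0.144, 0], [0, 0, 0], 1], [[-0.001, -0.18, 0], [0, 0, 0], 1]]}}

```text
time: 23.78
position: [0.4447, -0.0258, 0.2417]
ee_rot: [1.0, -0.0, 0.001, -0.0]
force: [1.3, -0.1, -2.8]
gripper_width: 0.0515
gripper_force: 63.5
```

Emit:
{"method": "drive_tool", "body": {"plan": [[[0, -0.036, 0], [0, 0, 0], 1], [[0, -0.072, 0], [0, 0, 0], 1], [[-0.001, -0.108, 0], [0, 0, 0], 1], [[-0.001, -0.144, 0], [0, 0, 0], 1], [[-0.002, -0.18, 0], [0, 0, 0], 1]]}}

```text
time: 24.2
position: [0.4429, 0.1541, 0.2417]
ee_rot: [1.0, -0.0, 0.001, -0.0]
force: [0.7, 0.3, -2.1]
gripper_width: 0.0516
gripper_force: 63.5
```

Emit:
{"method": "drive_tool", "body": {"plan": [[[0, -0.036, 0], [0, 0, 0], 1], [[0, -0.072, 0], [0, 0, 0], 1], [[-0.001, -0.108, 0], [0, 0, 0], 1], [[-0.001, -0.134, 0], [0, 0, 0], 1], [[-0.002, -0.15, 0], [0, 0, 0], 1]]}}

```text
time: 24.62
position: [0.4405, 0.3062, 0.2415]
ee_rot: [1.0, 0.002, 0.0, -0.001]
force: [0.3, 0.3, -2.8]
gripper_width: 0.0515
gripper_force: 63.5
```

Emit:
{"method": "drive_tool", "body": {"plan": [[[0, -0.012, 0], [0, 0, 0], 1], [[0, -0.02, 0], [0, 0, 0], 1], [[0, -0.02, 0], [0, 0, 0], 1], [[0, -0.02, 0], [0, 0, 0], 1], [[0, -0.02, 0], [0, 0, 0], 1]]}}

```text
time: 25.03
position: [0.4418, 0.321, 0.2407]
ee_rot: [1.0, -0.001, 0.0, 0.0]
force: [0.4, -0.5, -2.5]
gripper_width: 0.0517
gripper_force: 63.4
```

Emit:
{"method": "drive_tool", "body": {"plan": [[[0, 0, 0.02], [0, 0, 0], 1], [[0, 0, 0.055], [0, 0, 0], 1], [[0, 0, 0.09], [0, 0, 0], 1], [[0, 0, 0.12], [0, 0, 0], 1], [[0, 0, 0.145], [0, 0, 0], 1]]}}

```text
time: 25.45
position: [0.4414, 0.3207, 0.0938]
ee_rot: [1.0, -0.001, -0.0, 0.001]
force: [-0.5, -0.2, -2.8]
gripper_width: 0.0515
gripper_force: 63.5
```

Emit:
{"method": "drive_tool", "body": {"plan": [[[0, 0, 0.015], [0, 0, 0], 1], [[0, 0, 0.028], [0, 0, 0], 1], [[0, 0, 0.038], [0, 0, 0], 1], [[0, 0, 0.044], [0, 0, 0], 1], [[0, 0, 0.047], [0, 0, 0], 1]]}}

```text
time: 25.87
position: [0.4416, 0.3219, 0.0481]
ee_rot: [1.0, -0.0, -0.0, 0.0]
force: [-0.1, -0.2, -3.2]
gripper_width: 0.0515
gripper_force: 63.4
```

Emit:
{"method": "drive_tool", "body": {"plan": [[[0, 0, 0.0005], [0, 0, 0], 1], [[0, 0, 0.001], [0, 0, 0], 1], [[0, 0, 0.0015], [0, 0, 0], 1], [[0, 0, 0.002], [0, 0, 0], 1], [[0, 0, 0.002], [0, 0, 0], 1]]}}

```text
time: 26.28
position: [0.4416, 0.3228, 0.0469]
ee_rot: [1.0, 0.0, 0.0, -0.0]
force: [-0.8, 0.3, -2.0]
gripper_width: 0.0516
gripper_force: 63.4
```

Emit:
{"method": "drive_tool", "body": {"plan": [[[0, 0, 0.0006], [0, 0, 0], 1], [[0, 0, 0.0012], [0, 0, 0], 1], [[0, 0, 0.0018], [0, 0, 0], 1], [[0, 0, 0.0023], [0, 0, 0], 1], [[0, 0, 0.0027], [0, 0, 0], 1]]}}

```text
time: 26.7
position: [0.4414, 0.3226, 0.0437]
ee_rot: [1.0, 0.0, -0.0, 0.0]
force: [-1.1, -0.1, 2.8]
gripper_width: 0.0515
gripper_force: 64.1
```

Emit:
{"method": "drive_tool", "body": {"plan": [[[0, 0, 0.0003], [0, 0, 0], 1], [[0, 0, 0.0006], [0, 0, 0], 1], [[0, 0, 0.0008], [0, 0, 0], 1], [[0, 0, 0.0008], [0, 0, 0], 1], [[0, 0, 0.0008], [0, 0, 0], 1]]}}

```text
time: 27.12
position: [0.4415, 0.3227, 0.0437]
ee_rot: [1.0, 0.0, 0.0, -0.0]
force: [-2.2, -0.9, 7.6]
gripper_width: 0.0515
gripper_force: 64.5
```

Emit:
{"method": "drive_tool", "body": {"plan": [[[0, 0, -0.0005], [0, 0, 0], 0.8], [[0, 0, -0.0005], [0, 0, 0], 0.4], [[0, 0, -0.0005], [0, 0, 0], 0], [[0, 0, -0.0005], [0, 0, 0], -0.6], [[0, 0, -0.0005], [0, 0, 0], -1]]}}

```text
time: 27.53
position: [0.4416, 0.3227, 0.0435]
ee_rot: [1.0, 0.0, 0.0, -0.0]
force: [-0.1, 0.6, -0.9]
gripper_width: 0.0734
gripper_force: 0.0
```

Emit:
{"method": "drive_tool", "body": {"plan": [[[0, 0, -0.01], [0, 0, 0], -1], [[0, 0, -0.045], [0, 0, 0], -1], [[0, 0, -0.085], [0, 0, 0], -1], [[0, 0, -0.125], [0, 0, 0], -1], [[0, 0, -0.165], [0, 0, 0], -1]]}}

```text
time: 27.95
position: [0.4411, 0.3223, 0.2111]
ee_rot: [1.0, 0.0, -0.0, -0.0]
force: [1.1, 0.5, -0.8]
gripper_width: 0.0854
gripper_force: 0.0
```

Emit:
{"method": "drive_tool", "body": {"plan": [[[0, 0.02, -0.03], [0, 0, 0], -1], [[0, 0.05, -0.05], [0, 0, 0], -1], [[0, 0.09, -0.05], [0, 0, 0], -1], [[0, 0.13, -0.05], [0, 0, 0], -1], [[0, 0.17, -0.05], [0, 0, 0], -1]]}}

```text
time: 28.37
position: [0.4411, 0.1511, 0.2597]
ee_rot: [1.0, 0.0, 0.001, -0.0]
force: [0.3, -0.1, -0.6]
gripper_width: 0.0856
gripper_force: 0.0
```

Emit:
{"method": "drive_tool", "body": {"plan": [[[0, 0.04, 0], [0, 0, 0], -1], [[0, 0.08, 0], [0, 0, 0], -1], [[0, 0.12, 0], [0, 0, 0], -1], [[0, 0.16, 0], [0, 0, 0], -1], [[0, 0.2, 0], [0, 0, 0], -1]]}}

```text
time: 28.78
position: [0.4409, -0.0492, 0.2594]
ee_rot: [1.0, 0.0, 0.001, -0.0]
force: [0.9, -0.6, 0.2]
gripper_width: 0.0856
gripper_force: 0.0
```

Emit:
{"method": "drive_tool", "body": {"plan": [[[0, 0.038, 0], [0, 0, 0], -1], [[-0.008, 0.076, 0], [0, 0, 0], -1], [[-0.018, 0.113, 0], [0, 0, 0], -1], [[-0.028, 0.15, 0], [0, 0, 0], -1], [[-0.038, 0.187, 0], [0, 0, 0], -1]]}}

```text
time: 29.2
position: [0.4026, -0.236, 0.2593]
ee_rot: [1.0, 0.0, 0.0, -0.0]
force: [0.7, 0.0, -0.1]
gripper_width: 0.0855
gripper_force: 0.0
```

Emit:
{"method": "drive_tool", "body": {"plan": [[[-0.01, 0.035, 0], [0, 0, 0], -1], [[-0.016, 0.065, 0], [0, 0, 0], -1], [[-0.019, 0.085, 0], [0, 0, 0], -1], [[-0.019, 0.091, 0], [0, 0, 0], -1], [[-0.019, 0.091, 0], [0, 0, 0], -1]]}}

```text
time: 29.62
position: [0.384, -0.3267, 0.2589]
ee_rot: [1.0, -0.001, 0.0, 0.0]
force: [0.4, 0.6, 0.3]
gripper_width: 0.0855
gripper_force: 0.0
```

Run:
```python
from h import *
p,d=look("top");W=world("top",d);o=get_obs();print(o["position"],o["ee_rot"],o["force"])
for x in blobs("top",W,.062,.083,box=(.3,.6,0,.36)):print(x)
s,d=look("side");W=world("side",d)
for x in blobs("side",W,.055,.08,box=(.33,.5,-.4,-.25),amin=20):print(x)
```

```text
[ 0.38442216 -0.3251465   0.25869791] [ 9.99999873e-01 -4.26984107e-04  6.10919791e-05 -2.62328617e-04] [-0.33319553  0.62191231 -0.79765872]
[215.1051, 191.9611, 257.0, 0.5739, 0.2128, 0.0287, 0.5775, 0.211, 0.0692]
[226.4286, 190.2236, 161.0, 0.5784, 0.1925, 0.0219, 0.58, 0.1897, 0.0676]
[289.2584, 244.4577, 627.0, 0.4647, 0.0659, 0.0277, 0.4633, 0.0658, 0.0757]
[157.5131, 261.4852, 610.0, 0.4402, 0.3211, 0.0266, 0.4391, 0.3198, 0.0756]
[158.0998, 301.8705, 641.0, 0.362, 0.3178, 0.0269, 0.3617, 0.3163, 0.0759]
[368.8173, 202.4569, 197.0, 0.385, -0.3241, 0.0316, 0.3839, -0.3129, 0.0682]
```

Black is placed flat (lid height 0.0756), and the gold jar is still at (0.385,-0.325). I'll pick it up.

Emit:
{"method": "drive_tool", "body": {"plan": [[[0, 0, 0.03], [0, 0, 0], -1], [[0, 0, 0.07], [0, 0, 0], -1], [[0, 0, 0.11], [0, 0, 0], -1], [[0, 0, 0.14], [0, 0, 0], -1], [[0, 0, 0.165], [0, 0, 0], -1]]}}

```text
time: 30.13
position: [0.3847, -0.3227, 0.0916]
ee_rot: [1.0, 0.001, -0.001, -0.001]
force: [0.6, -1.1, 0.5]
gripper_width: 0.0853
gripper_force: 0.0
```

Emit:
{"method": "drive_tool", "body": {"plan": [[[0, 0, 0.025], [0, 0, 0], -1], [[0, 0, 0.045], [0, 0, 0], -1], [[0, 0, 0.058], [0, 0, 0], -1], [[0, 0, 0.058], [0, 0, 0], -1], [[0, 0, 0.058], [0, 0, 0], -1]]}}

```text
time: 30.55
position: [0.3849, -0.3238, 0.0355]
ee_rot: [1.0, 0.001, -0.0, -0.001]
force: [0.1, -0.6, 1.0]
gripper_width: 0.0856
gripper_force: 0.0
```

Emit:
{"method": "drive_tool", "body": {"plan": [[[0, 0, 0], [0, 0, 0], -0.5], [[0, 0, 0], [0, 0, 0], 0], [[0, 0, 0], [0, 0, 0], 0.3], [[0, 0, 0], [0, 0, 0], 0.6], [[0, 0, 0], [0, 0, 0], 1]]}}

```text
time: 30.97
position: [0.3853, -0.3256, 0.0369]
ee_rot: [1.0, 0.0, 0.001, 0.0]
force: [-0.5, 0.4, 9.8]
gripper_width: 0.0531
gripper_force: 60.9
```

Emit:
{"method": "drive_tool", "body": {"plan": [[[0, 0, 0], [0, 0, 0], 1], [[0, 0, 0], [0, 0, 0], 1], [[0, 0, 0], [0, 0, 0], 1], [[0, 0, 0], [0, 0, 0], 1], [[0, 0, 0], [0, 0, 0], 1]]}}

```text
time: 31.38
position: [0.3853, -0.3256, 0.0369]
ee_rot: [1.0, 0.0, 0.001, 0.0]
force: [0.5, 0.5, 9.3]
gripper_width: 0.0535
gripper_force: 60.9
```

Emit:
{"method": "drive_tool", "body": {"plan": [[[0, 0, -0.008], [0, 0, 0], 1], [[0, 0, -0.03], [0, 0, 0], 1], [[0, 0, -0.065], [0, 0, 0], 1], [[0, 0, -0.105], [0, 0, 0], 1], [[0, 0, -0.145], [0, 0, 0], 1]]}}

```text
time: 31.8
position: [0.3836, -0.3249, 0.1826]
ee_rot: [1.0, -0.0, -0.0, -0.0]
force: [1.2, -0.6, -2.6]
gripper_width: 0.0532
gripper_force: 63.6
```

Emit:
{"method": "drive_tool", "body": {"plan": [[[0, 0, -0.03], [0, 0, 0], 1], [[0.006, -0.015, -0.055], [0, 0, 0], 1], [[0.016, -0.04, -0.06], [0, 0, 0], 1], [[0.029, -0.073, -0.06], [0, 0, 0], 1], [[0.042, -0.106, -0.06], [0, 0, 0], 1]]}}

```text
time: 32.22
position: [0.4264, -0.2187, 0.2421]
ee_rot: [1.0, -0.001, 0.001, 0.0]
force: [1.1, -0.3, -2.2]
gripper_width: 0.0535
gripper_force: 63.8
```

Emit:
{"method": "drive_tool", "body": {"plan": [[[0.013, -0.033, 0], [0, 0, 0], 1], [[0.026, -0.066, 0], [0, 0, 0], 1], [[0.04, -0.1, 0], [0, 0, 0], 1], [[0.054, -0.135, 0], [0, 0, 0], 1], [[0.067, -0.17, 0], [0, 0, 0], 1]]}}

```text
time: 32.63
position: [0.4935, -0.0477, 0.2414]
ee_rot: [1.0, -0.0, 0.0, 0.0]
force: [0.5, -0.1, -2.8]
gripper_width: 0.0531
gripper_force: 63.8
```

Emit:
{"method": "drive_tool", "body": {"plan": [[[0.013, -0.033, 0], [0, 0, 0], 1], [[0.026, -0.066, 0], [0, 0, 0], 1], [[0.038, -0.096, 0], [0, 0, 0], 1], [[0.045, -0.113, 0], [0, 0, 0], 1], [[0.047, -0.117, 0], [0, 0, 0], 1]]}}

```text
time: 33.05
position: [0.5409, 0.0722, 0.2409]
ee_rot: [1.0, 0.003, 0.0, -0.001]
force: [-0.8, -0.1, -1.6]
gripper_width: 0.0533
gripper_force: 63.8
```

Emit:
{"method": "drive_tool", "body": {"plan": [[[0, 0, 0], [0, 0, 0], 1], [[0, 0, 0], [0, 0, 0], 1], [[0, 0, 0], [0, 0, 0], 1]]}}

```text
time: 33.3
position: [0.5399, 0.0659, 0.2408]
ee_rot: [1.0, -0.001, -0.0, 0.0]
force: [-0.6, -0.6, -2.7]
gripper_width: 0.0535
gripper_force: 63.8
```

Emit:
{"method": "drive_tool", "body": {"plan": [[[0.001, 0, 0.02], [0, 0, 0], 1], [[0.001, 0, 0.055], [0, 0, 0], 1], [[0.001, 0, 0.09], [0, 0, 0], 1], [[0.001, 0, 0.12], [0, 0, 0], 1], [[0.001, 0, 0.145], [0, 0, 0], 1]]}}

```text
time: 33.72
position: [0.5405, 0.0658, 0.094]
ee_rot: [1.0, -0.001, -0.001, 0.0]
force: [-0.0, -0.2, -2.6]
gripper_width: 0.0533
gripper_force: 63.8
```

Emit:
{"method": "drive_tool", "body": {"plan": [[[0, 0, 0.015], [0, 0, 0], 1], [[0, 0, 0.028], [0, 0, 0], 1], [[0, 0, 0.038], [0, 0, 0], 1], [[0, 0, 0.044], [0, 0, 0], 1], [[0, 0, 0.047], [0, 0, 0], 1]]}}

```text
time: 34.13
position: [0.5413, 0.0668, 0.0481]
ee_rot: [1.0, -0.001, -0.0, 0.0]
force: [0.1, -0.1, -2.7]
gripper_width: 0.0536
gripper_force: 63.7
```

Emit:
{"method": "drive_tool", "body": {"plan": [[[0, 0, 0.0006], [0, 0, 0], 1], [[0, 0, 0.0012], [0, 0, 0], 1], [[0, 0, 0.002], [0, 0, 0], 1], [[0, 0, 0.0025], [0, 0, 0], 1], [[0, 0, 0.0025], [0, 0, 0], 1]]}}

```text
time: 34.55
position: [0.5417, 0.0677, 0.0463]
ee_rot: [1.0, 0.0, 0.0, -0.0]
force: [0.5, -0.1, -1.8]
gripper_width: 0.0532
gripper_force: 63.7
```

Emit:
{"method": "drive_tool", "body": {"plan": [[[0, 0, 0.0006], [0, 0, 0], 1], [[0, 0, 0.0012], [0, 0, 0], 1], [[0, 0, 0.0018], [0, 0, 0], 1], [[0, 0, 0.0023], [0, 0, 0], 1], [[0, 0, 0.0027], [0, 0, 0], 1]]}}

```text
time: 34.97
position: [0.5414, 0.0676, 0.0432]
ee_rot: [1.0, 0.0, -0.0, -0.0]
force: [0.2, 0.0, -2.8]
gripper_width: 0.0532
gripper_force: 63.7
```

Emit:
{"method": "drive_tool", "body": {"plan": [[[0, 0, 0.0003], [0, 0, 0], 1], [[0, 0, 0.0006], [0, 0, 0], 1], [[0, 0, 0.001], [0, 0, 0], 1], [[0, 0, 0.001], [0, 0, 0], 1], [[0, 0, 0.001], [0, 0, 0], 1]]}}

```text
time: 35.38
position: [0.5416, 0.0676, 0.043]
ee_rot: [1.0, -0.0, 0.0, -0.0]
force: [-3.4, -1.0, 8.0]
gripper_width: 0.0533
gripper_force: 64.6
```

Contact. I'll release it, withdraw clear of the trays and check.

Emit:
{"method": "drive_tool", "body": {"plan": [[[0, 0, -0.0005], [0, 0, 0], 0.8], [[0, 0, -0.0005], [0, 0, 0], 0.4], [[0, 0, -0.0005], [0, 0, 0], 0], [[0, 0, -0.0005], [0, 0, 0], -0.6], [[0, 0, -0.0005], [0, 0, 0], -1]]}}

```text
time: 35.8
position: [0.5415, 0.0676, 0.0427]
ee_rot: [1.0, 0.0, 0.0, 0.0]
force: [-0.3, 0.4, 0.2]
gripper_width: 0.0755
gripper_force: 0.0
```

Emit:
{"method": "drive_tool", "body": {"plan": [[[0, 0, -0.01], [0, 0, 0], -1], [[0, 0, -0.045], [0, 0, 0], -1], [[0, 0, -0.085], [0, 0, 0], -1], [[0, 0, -0.125], [0, 0, 0], -1], [[0, 0, -0.165], [0, 0, 0], -1]]}}

```text
time: 36.22
position: [0.541, 0.0674, 0.2103]
ee_rot: [1.0, -0.0, -0.0, 0.0]
force: [1.5, 0.4, -0.8]
gripper_width: 0.0854
gripper_force: 0.0
```

Emit:
{"method": "drive_tool", "body": {"plan": [[[0, 0.02, -0.03], [0, 0, 0], -1], [[0, 0.05, -0.05], [0, 0, 0], -1], [[-0.01, 0.09, -0.05], [0, 0, 0], -1], [[-0.02, 0.125, -0.05], [0, 0, 0], -1], [[-0.03, 0.16, -0.05], [0, 0, 0], -1]]}}

```text
time: 36.63
position: [0.5108, -0.094, 0.2591]
ee_rot: [1.0, 0.0, 0.001, 0.0]
force: [-0.1, -1.0, 0.3]
gripper_width: 0.085
gripper_force: 0.0
```

Emit:
{"method": "drive_tool", "body": {"plan": [[[-0.01, 0.036, 0], [0, 0, 0], -1], [[-0.02, 0.072, 0], [0, 0, 0], -1], [[-0.03, 0.108, 0], [0, 0, 0], -1], [[-0.04, 0.144, 0], [0, 0, 0], -1], [[-0.05, 0.18, 0], [0, 0, 0], -1]]}}

```text
time: 37.05
position: [0.4605, -0.2739, 0.2587]
ee_rot: [1.0, 0.0, 0.0, 0.0]
force: [0.7, -0.3, -0.4]
gripper_width: 0.0853
gripper_force: 0.0
```

Emit:
{"method": "drive_tool", "body": {"plan": [[[0, 0, 0], [0, 0, 0], -1], [[0, 0, 0], [0, 0, 0], -1], [[0, 0, 0], [0, 0, 0], -1], [[0, 0, 0], [0, 0, 0], -1], [[0, 0, 0], [0, 0, 0], -1]]}}

```text
time: 37.47
position: [0.4621, -0.2709, 0.2579]
ee_rot: [1.0, 0.001, 0.0, -0.0]
force: [0.5, -0.0, -0.2]
gripper_width: 0.0855
gripper_force: 0.0
```

Run:
```python
from h import *
p,d=look("top");W=world("top",d)
for a,b in((.062,.083),(.083,.1)):
    for x in blobs("top",W,a,b,box=(.3,.6,0,.36)):print(x)
s,_=look("side")
cv2.imwrite("pics/c6.png",np.hstack([cv2.resize(p[180:335,130:330],(400,310)),cv2.resize(s[240:380,240:360],(360,310))]))
```

```text
[215.3265, 192.0449, 245.0, 0.572, 0.2139, 0.0301, 0.5768, 0.2105, 0.0696]
[226.4658, 190.0435, 161.0, 0.5797, 0.1894, 0.0219, 0.5807, 0.1894, 0.0674]
[288.1343, 207.0647, 603.0, 0.5395, 0.0664, 0.0275, 0.5386, 0.0663, 0.0756]
[289.2823, 244.4673, 627.0, 0.4642, 0.0654, 0.0278, 0.4632, 0.0658, 0.0756]
[230.2639, 258.1389, 72.0, 0.4496, 0.1888, 0.0264, 0.4363, 0.1782, 0.0689]
[157.5698, 261.514, 609.0, 0.4403, 0.3205, 0.0269, 0.4392, 0.3199, 0.0758]
[158.0517, 301.837, 638.0, 0.3626, 0.3174, 0.0267, 0.3617, 0.3164, 0.0759]
[221.8296, 248.0815, 675.0, 0.4588, 0.194, 0.0281, 0.458, 0.1931, 0.0907]
[223.5883, 287.5783, 702.0, 0.3833, 0.1904, 0.0281, 0.3825, 0.1894, 0.0908]
```

View pics/c6.png

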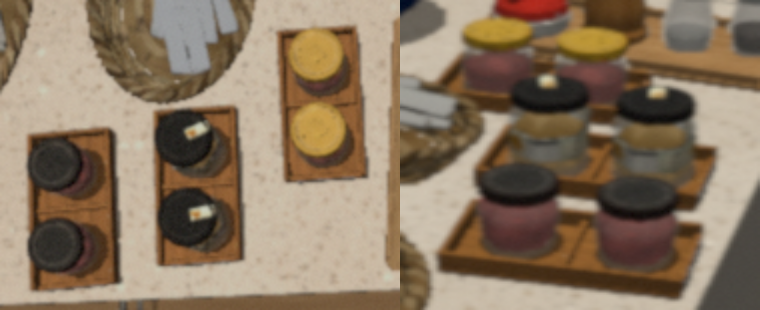

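All six jars stand upright and flat, in pairs by kind, with the old jars in front. The lid heights are 0.076 m (jam) and 0.091 m (honey), as they should be.

```bash
python3 -c "from cell import *; print(close_job())"
```

```text
the job is handed in; nothing more can be done
None
```

The job is handed in: each fresh jar stands flat in the back compartment behind the older jar of its kind, with the older jars all in front, at about 37.6 s of the 136 s allowed.

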